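# Load finds boxes onto their colour's roller lane

## Task

Two finds boxes, one with a red lid and one with a blue lid, wait on the sloping wooden easel. Set each down lid up, without dropping it, on the sloped roller lane whose box at the yellow stop has the same lid colour, behind that box, so that it rolls down and comes to rest against it. Leave the boxes already at the stop in their places and do not disturb the brush, the stone or the jar.

Things in the scene. Friction and masses are not known exactly. Their poses are not given: they have to be found in the camera images.
- red_new_mid (a point): Waiting cream plastic box with flat red lid, 110 x 52 x 70 mm (x, y, z), 0.25 to 0.5 kg; point at its centre; x along its length, down the slope; z out of the lid. Lies lid up on the easel's 30 degree slope, low end on the lip, in either berth. Sides are flush: grip across the 52 mm width, square to the lid
- blue_new_mid (a point): Waiting cream plastic box with flat blue lid, 110 x 52 x 70 mm (x, y, z), 0.25 to 0.5 kg; point at its centre; x along its length, down the slope; z out of the lid. Lies lid up on the easel's 30 degree slope, low end on the lip, in either berth. Sides are flush: grip across the 52 mm width, square to the lid
- red_stored_mid (a point): Like the waiting red-lidded box: 110 x 52 x 70 mm (x, y, z), 0.25 to 0.5 kg; point at its centre; x along its length, up the slope; z out of the lid. Already on a roller lane (either one), low end at the yellow stop; marks that lane as the red one. A box loaded behind it rolls down until it touches: centres 110 mm apart along this x, same y and z; either end may lead
- blue_stored_mid (a point): Like the waiting blue-lidded box: 110 x 52 x 70 mm (x, y, z), 0.25 to 0.5 kg; point at its centre; x along its length, up the slope; z out of the lid. Already on a roller lane (either one), low end at the yellow stop; marks that lane as the blue one. A box loaded behind it rolls down until it touches: centres 110 mm apart along this x, same y and z; either end may lead
- rack: Fixed roller rack 198 x 320 mm, origin on the table under it, x level, up the lanes. Two lanes, centre lines y = -62 and +62 mm, rise 10 degrees to +x: 310 mm of free grey rollers, tops 50 mm above the table at the low yellow stop (x = -148 mm), 104 mm at the far end. Side guides 64 mm apart inside, 12 mm above the rollers; stop 40 mm above them. A box let go on a lane rolls slowly down
- easel: Fixed wooden easel 230 mm wide, origin on the table under it, x level, towards its low side; the high side is the robot's. Board slopes 30 degrees down to +x; two berths, centre lines y = -62 and +62 mm, a 6 mm high rib between, a lip 20 mm high along the low edge. Board face 22 mm above the table at the lip (x = 61 mm), 92 mm at the top edge (x = -61 mm)
- brush: bystander: hand brush 180 mm long lying on the table between the rack and the easel
- stone: bystander: brown stone 95 x 70 x 50 mm on the table at the outer side of the rack or the easel, origin under its middle
- jar: bystander: closed jar, 68 mm across, 85 mm high, on the table at the outer side of the rack or the easel, origin under its middle

How it is judged:
By the outcome, as a careful person would: the job done as asked, in the order asked, and still so for the second after the job is handed in, with the robot touching nothing.
It also fails if it takes over 64 s, if anything falls off the work surface, if the arm or the gripper's body presses on something with over 40 N, if the wrist force passes 120 N, or if a joint passes its speed limit or range.

## Robot

A 6-joint arm with a two-finger parallel gripper is mounted at the origin on the work surface. World frame = base frame: x ahead of the robot, y to its left, z up, the work surface at z = 0. Lengths are in m, angles in rad, forces in N, time in s.
With the tool pointing down it reaches from about 0.325 to 0.775 m from the base axis. Payload 5.5 kg.
Tool frame: the origin (TCP) lies between the finger pads; the fingertips stand 8 mm ahead of it and the grasp point (between the pads) lies 11 mm behind it (tcp_to_tips is the distance from the TCP to the fingertips, in m); z points along the fingers, y is the direction in which the jaws open and shut (so a half turn about z gives the same grasp; the last joint's range is limited). The gripper opens to 88 mm and grips with 3 to 60 N. Pads are 20 mm wide; open, the fingers measure 115 mm over their backs; the gripper's body (75 mm by 178 mm) begins 61 mm behind the grasp point.
Start: joints at [-1.298, 0.091, 1.231, -0, 1.82, -0.057], TCP at [0.194, -0.568, 0.231] pointing down, gripper open.
Joint ranges: [-2.87, 2.87], [-0.86, 2.18], [0.17, 2.46], [-1.51, 4.65], [0.06, 2.69], [-2.65, 2.65]. Speed limits (rad/s): [2.57, 2.57, 3.01, 3.14, 3.14, 3.14].

## Interface

Orientations are given as a unit quaternion [w, x, y, z].
In Python, from bench import * gives the robot as it stands. Calls block until the motion is done:
- move_to(position, orientation): joint-space move of the TCP to a pose.
- move_l(position, speed=0.15, orientation=None): straight line of the TCP; orientation=None keeps the orientation; speed is the mean speed in m/s.
- movej(angles): joint-space move.
- gripper_open() and close(): open the fingers fully, or close them until they stop; the grip force is fixed at half the most.
- hold(seconds).
- inverse_kinematics(position, orientation): joint angles nearest the present ones, or None.
- state(): the state.
- get_image(name): name is "scene" or "top" or "wrist"; returns a dict with "frame" (420x560x3 uint8, blue, green, red), "depth" (420x560 float32, m along the optical axis (not along the pixel's ray), 0 where there is no reading), "camera_matrix" (3x3 intrinsics, pixels), "view" (4x4, takes a point from world to camera coordinates). Camera axes: x right, y up, looking along -z (the intrinsics and any distortion apply to the point x, -y, -z); pixel columns grow to the right and rows downward; lengths in m; the calibration is good to about 2 mm. A picture is of the moment at which its call begins.
A pose or a line that the arm cannot do raises IKError and nothing moves.
- job_done(): hands the job in, once; it reports no verdict.
The state is a dict: "time": time; "joint_pos": joint angles; "dq": joint speeds; "joint_torque": joint torques, N m; "ee_pos": TCP position; "ee_rot": TCP orientation; "ft_force": force on the tool from outside, world axes, zero at the start; "moment": the same for the moment, N m; "finger_gap": finger opening in m.
Only numpy, scipy, OpenCV 4.12 (cv2) and the standard library are available. Lean on these libraries where they do the work, as an engineer would, in place of code of your own. Each camera call takes 0.05 s, during which the arm holds its last target.

## Working session

There is one attempt and no reset: what is moved stays moved. The work goes in short steps, each a Python script; the robot and the scene stay as the last script left them, time stands still between calls to the robot, and variables do not carry over. Pictures are saved under pics/ and viewed, and the job is handed in when it is done.

```bash
ls; mkdir -p pics; python3 - <<'E'
from bench import *
import cv2, numpy as np
for n in ["scene","top","wrist"]:
    im=get_image(n); cv2.imwrite(f"pics/{n}0.png",im["frame"]); np.savez(f"{n}0.npz",**im)
    print(n,im["camera_matrix"].tolist(),im["view"].round(4).tolist(),(im["depth"]>0).mean())
s=state();print(s["time"],s["ee_pos"],s["ee_rot"],s["finger_gap"])
E
```

```text
pics
scene [[465.49818530606234, 0.0, 282.4441938869609], [0.0, 465.49818530606234, 217.48726443982773], [0.0, 0.0, 1.0]] [[-0.0155, 0.9999, 0.007, -0.0104], [-0.6752, -0.0156, 0.7374, 0.2814], [0.7374, 0.0067, 0.6754, -1.8166], [0.0, 0.0, 0.0, 1.0]] 0.9958503401360544
top [[419.8930415865522, 0.0, 281.2178115365739], [0.0, 419.8930415865522, 211.54263157789765], [0.0, 0.0, 1.0]] [[-0.0167, -0.9998, 0.0066, 0.0187], [0.9884, -0.0155, 0.1509, -0.5506], [-0.1507, 0.0091, 0.9885, -1.0538], [0.0, 0.0, 0.0, 1.0]] 0.9961904761904762
wrist [[312.5122348142081, 0.0, 279.147738645205], [0.0, 312.5122348142081, 208.6220534368191], [0.0, 0.0, 1.0]] [[0.3241, -0.946, -0.0026, -0.5978], [0.9003, 0.3093, -0.3064, 0.0374], [0.2906, 0.0969, 0.9519, -0.3922], [0.0, 0.0, 0.0, 1.0]] 0.9963137755102041
0.15 [ 0.19426331 -0.56746824  0.22978181] [-7.32483567e-04  9.86433543e-01  1.64159445e-01 -7.32799463e-05] 0.08764807625914076
```

View pics/scene0.png

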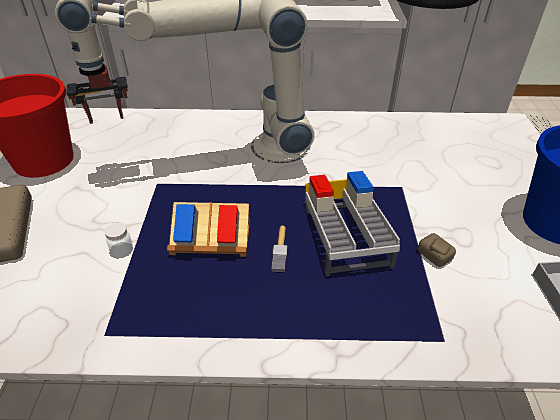

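View pics/top0.png

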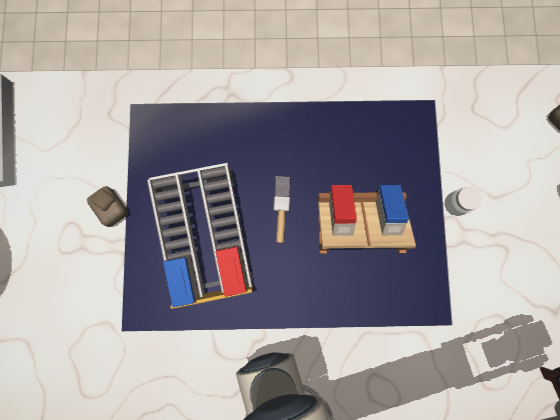

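View pics/wrist0.png

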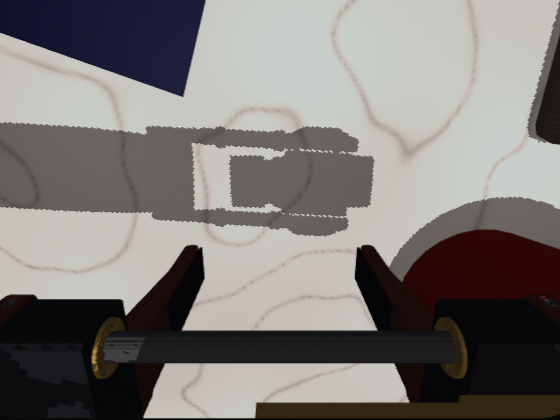

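The top view shows waiting lids red at (343,205) and blue at (393,205). At the stop the stored red box is on the right lane (231,272) and the stored blue on the left lane (178,282). The brush is at (282,210). Next I measure the lids with masks and depth.

```bash
cat > h.py <<'E'
import numpy as np, cv2
def load(n):
    return dict(np.load(n))
def cloud(im):
    d=im["depth"];K=im["camera_matrix"];V=im["view"]
    v,u=np.mgrid[:d.shape[0],:d.shape[1]]
    p=np.stack([(u-K[0,2])/K[0,0]*d,-(v-K[1,2])/K[1,1]*d,-d],-1)
    return (p-V[:3,3])@V[:3,:3]
def lids(im):
    f=im["frame"];P=cloud(im)
    hsv=cv2.cvtColor(f,cv2.COLOR_BGR2HSV);H,S,Vv=cv2.split(hsv)
    out=[]
    for c,m in (("red",((H<8)|(H>172))&(S>150)&(Vv>90)),("blue",(H>100)&(H<120)&(S>150)&(Vv>100))):
        m=(m&(im["depth"]>0)).astype(np.uint8)
        n,l,st,ce=cv2.connectedComponentsWithStats(m)
        for i in range(1,n):
            if st[i,4]<150: continue
            k=l==i
            q=P[k]; ok=(q[:,0]>.25)&(q[:,0]<.9)&(abs(q[:,1])<.45)&(q[:,2]>.02)&(q[:,2]<.3)
            if ok.mean()<.8: continue
            kk=cv2.erode(k.astype(np.uint8),np.ones((3,3)))>0
            q=P[kk]
            c0=np.median(q,0); 
            for _ in range(3):
                w,vv=np.linalg.eigh(np.cov((q-c0).T)); nn=vv[:,0]*np.sign(vv[2,0])
                r=(q-c0)@nn; q=q[abs(r)<.006]; c0=q.mean(0)
            # rays of full mask on plane
            K=im["camera_matrix"];V=im["view"];C=-V[:3,:3].T@V[:3,3]
            vs,us=np.nonzero(k)
            ray=np.stack([(us-K[0,2])/K[0,0],-(vs-K[1,2])/K[1,1],-np.ones(len(us))],-1)@V[:3,:3]
            t=((c0-C)@nn)/(ray@nn); Q=C+ray*t[:,None]
            ex=np.array([1,0,0])-nn*nn[0]; ex/=np.linalg.norm(ex); ey=np.cross(nn,ex)
            a=np.stack([(Q-c0)@ex,(Q-c0)@ey],-1).astype(np.float32)
            (cx,cy),(w_,h_),ang=cv2.minAreaRect(a*1000)
            bx=cv2.boxPoints(((cx,cy),(w_,h_),ang)); e1=bx[1]-bx[0];e2=bx[2]-bx[1]
            e=e1 if np.linalg.norm(e1)>np.linalg.norm(e2) else e2; e=e/np.linalg.norm(e)
            if e[0]<0:e=-e
            ctr=c0+(ex*cx+ey*cy)/1000; L=ex*e[0]+ey*e[1]
            out.append(dict(col=c,pix=ce[i].round(),ctr=ctr,n=nn,L=L,size=sorted([w_,h_]),rms=((q-c0)@nn).std(),N=int(k.sum())))
    return out
def show(o):
    for d in o:
        print(d["col"],d["pix"],"ctr",d["ctr"].round(4),"n",d["n"].round(3),"tilt",np.degrees(np.arccos(d["n"][2])).round(1),"L",d["L"].round(3),"yaw",np.degrees(np.arctan2(d["L"][1],d["L"][0])).round(2),np.round(d["size"],1),d["rms"].round(4),d["N"])
E
python3 - <<'E'
from h import *
for n in("top0.npz","scene0.npz"):
    print(n);im=load(n);show(lids(im))
    P=cloud(im);print(P[300,250],P[330,140])
E
```

```text
top0.npz
red [343. 204.] ctr [ 0.559  -0.1419  0.1136] n [0.492 0.    0.871] tilt 29.5 L [ 0.871 -0.007 -0.492] yaw -0.47 [ 53.4 117.4] 0.0017 814
red [231. 271.] ctr [0.3978 0.1318 0.1286] n [-0.168 -0.038  0.985] tilt 9.9 L [0.969 0.177 0.172] yaw 10.37 [ 50.9 109.4] 0.0018 1018
blue [394. 204.] ctr [ 0.557  -0.2645  0.114 ] n [ 0.497 -0.006  0.868] tilt 29.8 L [ 0.868 -0.015 -0.497] yaw -1.01 [ 54.8 117.4] 0.0017 785
blue [178. 282.] ctr [0.3753 0.254  0.1285] n [-0.169 -0.033  0.985] tilt 9.9 L [0.968 0.183 0.172] yaw 10.72 [ 51.6 108.7] 0.0017 1026
[0.32392254 0.09489999 0.00420008] [0.2527513  0.37944458 0.00347563]
scene0.npz
red [322. 186.] ctr [0.4123 0.1356 0.1321] n [-0.155 -0.024  0.988] tilt 9.0 L [0.978 0.141 0.157] yaw 8.18 [ 53.8 134.3] 0.0019 361
red [227. 223.] ctr [ 0.5636 -0.1404  0.1109] n [ 0.498 -0.022  0.867] tilt 29.9 L [ 0.867 -0.009 -0.498] yaw -0.59 [ 51.6 108.2] 0.0025 669
blue [361. 182.] ctr [0.3885 0.2574 0.132 ] n [-0.152 -0.029  0.988] tilt 8.9 L [0.981 0.12  0.155] yaw 7.0 [ 53.6 132.9] 0.002 343
blue [183. 222.] ctr [ 0.5621 -0.2645  0.1107] n [ 0.49  -0.011  0.872] tilt 29.3 L [ 0.872 -0.002 -0.49 ] yaw -0.14 [ 51.2 108.3] 0.0024 655
[ 0.74818414 -0.06630014 -0.00249285] [ 0.8517392  -0.34063223  0.00099524]
```

The measurements agree with the stated sizes: lanes 124 mm apart, lid heights 0.111 and 0.1286 m, tilts 30° and 10°. Next I check reachability before moving.

```bash
cat > plan.py <<'E'
import numpy as np
from scipy.spatial.transform import Rotation as Rn
def frame(yaw,tilt): # tilt>0: slopes down along L
    y,t=np.radians([yaw,tilt]); h=np.array([np.cos(y),np.sin(y),0])
    L=h*np.cos(t)-np.array([0,0,np.sin(t)]); n=h*np.sin(t)+np.array([0,0,np.cos(t)])
    return L,n
def quat(L,n):
    z=-n;x=L;y=np.cross(z,x); q=Rn.from_matrix(np.stack([x,y,z],1)).as_quat(); return np.r_[q[3],q[:3]]
Le,ne=frame(-.7,30); Lr,nr=frame(10.45,-10); qe=quat(Le,ne); qr=quat(Lr,nr)
new=dict(red=np.array([.5625,-.141,.111]),blue=np.array([.5605,-.2645,.111]))
sto=dict(red=np.array([.3982,.1322,.1286]),blue=np.array([.3760,.2544,.1286]))
G={c:new[c]-.040*ne for c in new}
GAP=.022
R={c:sto[c]+(.110+GAP)*Lr-.040*nr for c in sto}
E
python3 - <<'E'
from bench import *
from plan import *
Z=np.array([0,0,1.])
for c in G:
    for nm,p,q in (("g",G[c],qe),("g+",G[c]+.10*ne,qe),("gup",G[c]+.13*Z,qe),("r+",R[c]+.11*Z,qr),("r",R[c],qr)):
        print(c,nm,p.round(3),np.round(inverse_kinematics(p,q),2) if inverse_kinematics(p,q) is not None else None)
E
```

```text
red g [ 0.543 -0.141  0.076] [-0.24  0.48  1.13 -0.13  2.05  1.31]
red g+ [ 0.592 -0.141  0.163] [-0.23  0.6   0.82 -0.14  2.24  1.3 ]
red gup [ 0.543 -0.141  0.206] [-0.24  0.44  0.94 -0.15  2.26  1.27]
red r+ [0.533 0.157 0.222] [ 0.23 -0.19  1.53 -0.01  1.63  1.62]
red r [0.533 0.157 0.112] [ 0.23 -0.18  1.71 -0.01  1.43  1.62]
blue g [ 0.541 -0.264  0.076] [-0.4   0.57  1.01 -0.22  2.05  1.13]
blue g+ [ 0.59  -0.265  0.163] [-0.38  0.7   0.67 -0.23  2.25  1.1 ]
blue gup [ 0.541 -0.264  0.206] [-0.4   0.54  0.81 -0.25  2.26  1.07]
blue r+ [0.511 0.279 0.222] [ 0.47 -0.11  1.46 -0.05  1.63  1.85]
blue r [0.511 0.279 0.112] [ 0.47 -0.1   1.64 -0.05  1.43  1.86]
```

```bash
python3 - <<'E'
from bench import *
from plan import *
import cv2
from h import *
c="red"
move_to(G[c]+.10*ne+np.array([0,0,.06]),qe); move_l(G[c]+.075*ne,.2)
im=get_image("wrist");cv2.imwrite("pics/w1.png",im["frame"]);show(lids(im))
im=get_image("top");cv2.imwrite("pics/t1.png",im["frame"])
s=state();print(s["time"],s["ee_pos"],G[c]+.075*ne)
E
```

```text
red [280. 229.] ctr [ 0.5648 -0.1412  0.1089] n [ 0.502 -0.005  0.865] tilt 30.1 L [ 0.865 -0.006 -0.502] yaw -0.38 [ 51.3 110.4] 0.0008 12205
blue [470. 226.] ctr [ 0.5627 -0.2644  0.1094] n [ 0.501 -0.004  0.865] tilt 30.1 L [ 0.865 -0.009 -0.501] yaw -0.57 [ 52.2 108.3] 0.0007 11511
2.925 [ 0.58070861 -0.14169998  0.14362904] [ 0.57999869 -0.1412138   0.14131089]
```

View pics/w1.png

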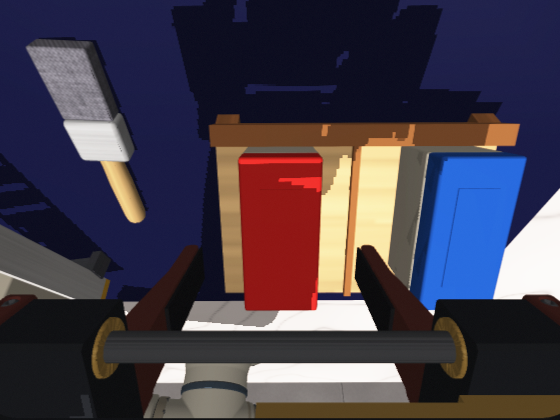

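The wrist view shows the red lid centred between the fingers at (280,229). Its measured lid point agrees within 2 mm. I grasp it now.

```bash
sed -i 's/frame(-.7,30)/frame(-.5,30)/; s/\[.5625,-.141,.111\]/[.5638,-.1412,.1098]/; s/\[.5605,-.2645,.111\]/[.5617,-.2645,.1098]/' plan.py
cat > act.py <<'E'
from bench import *
from plan import *
import cv2
Z=np.array([0,0,1.])
def pr(m):
    s=state();print(m,"t",round(s["time"],2),"p",s["ee_pos"].round(4),"F",np.round(s["ft_force"],1),"gap",round(s["finger_gap"],4))
    return s
def pick(c):
    move_l(G[c],.08,qe); s=pr("at"); print(G[c].round(4))
    close(); pr("closed")
    move_l(G[c]+.012*ne,.05); pr("up12")
    move_l(G[c]+.03*ne+.12*Z,.15); pr("lifted")
E
python3 - <<'E'
from act import *
pick("red")
im=get_image("wrist");cv2.imwrite("pics/w2.png",im["frame"])
E
```

```text
at t 4.02 p [ 0.5442 -0.1411  0.0758] F [-0.3  0.1  1. ] gap 0.0876
[ 0.5438 -0.141   0.0752]
closed t 4.67 p [ 0.5439 -0.1411  0.0752] F [-0.1 -1.4  0.2] gap 0.052
up12 t 5.06 p [ 0.5502 -0.1411  0.0858] F [-0.2  0.9 -2.1] gap 0.0521
lifted t 6.12 p [ 0.5586 -0.1411  0.22  ] F [ 0.2 -0.1 -1.8] gap 0.0519
```

View pics/w2.png

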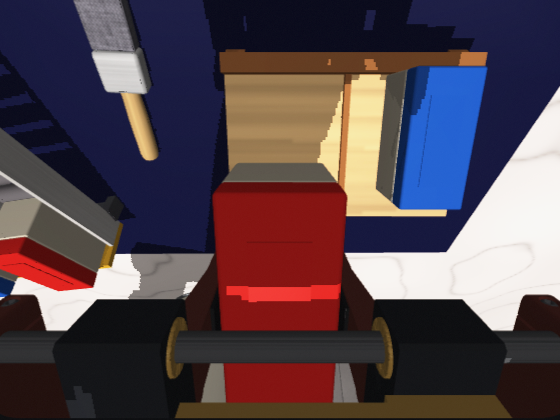

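The red box is held square with a 52 mm gap. Next I move over the red lane and check there before lowering.

```bash
python3 - <<'E'
from act import *
from h import *
move_to(R["red"]+.10*Z,qr); hold(.3); pr("over"); print((R["red"]+.1*Z).round(4))
for n in("top","wrist","scene"):
    im=get_image(n);cv2.imwrite(f"pics/{n}3.png",im["frame"]);print(n);show(lids(im))
print("expect lid",(R["red"]+.1*Z+.04*nr).round(4),nr.round(3),Lr.round(3), "stored",sto)
E
```

```text
over t 7.62 p [0.5334 0.1563 0.2117] F [ 0.5 -0.6 -2. ] gap 0.052
[0.5329 0.157  0.2121]
top
red [226. 273.] ctr [0.3953 0.1432 0.1285] n [-0.178  0.011  0.984] tilt 10.3 L [0.96  0.224 0.171] yaw 13.13 [ 32.5 109.5] 0.0018 575
blue [394. 204.] ctr [ 0.557  -0.2646  0.1141] n [ 0.496 -0.001  0.868] tilt 29.8 L [ 0.868 -0.019 -0.496] yaw -1.27 [ 54.7 117.4] 0.0016 786
blue [182. 280.] ctr [0.3773 0.2435 0.1286] n [-0.17  -0.046  0.984] tilt 10.2 L [0.96  0.219 0.176] yaw 12.85 [ 33.6 109.2] 0.0019 621
wrist
red [279. 254.] ctr [0.5509 0.161  0.2556] n [-0.154 -0.029  0.988] tilt 9.0 L [0.971 0.179 0.157] yaw 10.42 [51.3 64.6] 0.0009 18384
red [279. 382.] ctr [0.4899 0.15   0.2447] n [-0.201 -0.037  0.979] tilt 11.8 L [ 0.181 -0.983  0.   ] yaw -79.54 [24.1 50.7] 0.0005 4334
scene
red [336. 181.] ctr [0.5428 0.1592 0.2552] n [-0.137 -0.025  0.99 ] tilt 8.0 L [0.983 0.12  0.139] yaw 6.94 [ 55.3 130.8] 0.0018 430
blue [361. 182.] ctr [0.3883 0.2576 0.1317] n [-0.14  -0.039  0.989] tilt 8.3 L [0.982 0.123 0.143] yaw 7.11 [ 53.1 130.3] 0.002 335
blue [183. 222.] ctr [ 0.5622 -0.2645  0.1108] n [ 0.502 -0.02   0.865] tilt 30.2 L [ 0.865 -0.005 -0.502] yaw -0.34 [ 51.4 107.9] 0.0024 657
expect lid [0.526  0.1558 0.2515] [-0.171 -0.031  0.985] [0.968 0.179 0.174] stored {'red': array([0.3982, 0.1322, 0.1286]), 'blue': array([0.376 , 0.2544, 0.1286])}
```

View pics/wrist3.png

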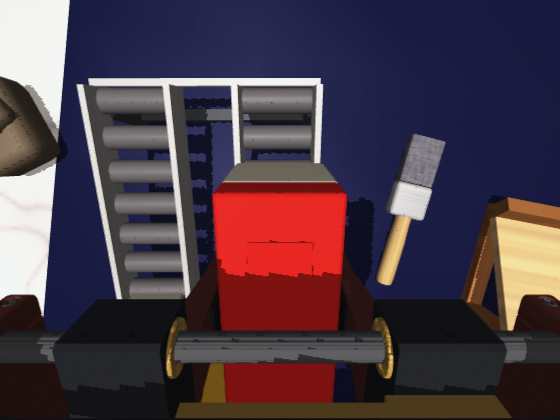

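View pics/scene3.png

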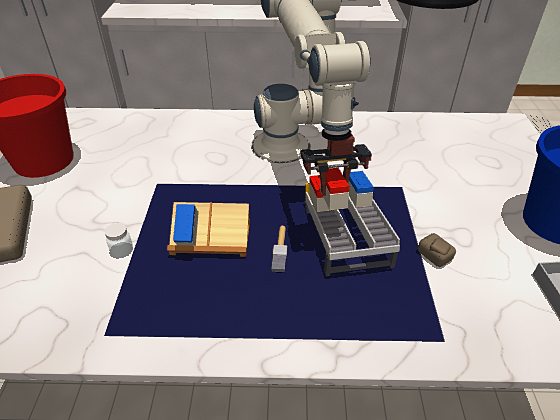

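The held box is aligned with the lane: the guides at the far end, u≈236 and 321, centre on the box at u≈280. I lower it along the lane normal and feel for contact.

```bash
cat >> act.py <<'E'
def place(c):
    p0=R[c]
    move_l(p0+.008*nr,.10,qr); hold(.15); s=pr("near"); f0=s["ft_force"]@nr
    for k in range(1,13):
        d=.008-.001*k
        move_l(p0+d*nr,.02); s=state(); df=s["ft_force"]@nr-f0
        print(round(d,4),round(df,2),end="; ")
        if df>1.5: break
    print(); hold(.15); pr("contact"); return d
E
python3 - <<'E'
from act import *
d=place("red")
im=get_image("wrist");cv2.imwrite("pics/w4.png",im["frame"])
im=get_image("scene");cv2.imwrite("pics/s4.png",cv2.resize(im["frame"][140:290,270:430],None,fx=4,fy=4))
E
```

```text
near t 8.99 p [0.5319 0.1569 0.121 ] F [ 0.4 -0.3 -2.2] gap 0.0516
0.007 -0.92; 0.006 0.14; 0.005 1.05; 0.004 -0.16; 0.003 -0.21; 0.002 -0.1; 0.001 1.38; 0.0 0.59; -0.001 6.07; 
contact t 11.39 p [0.5334 0.1572 0.1121] F [-1.2 -1.3  4.8] gap 0.052
```

View pics/s4.png

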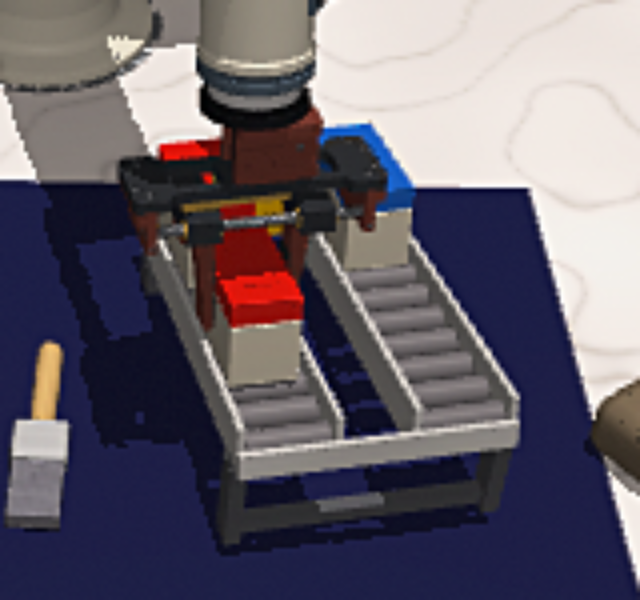

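The box sits in the red lane between the guides, with contact at the predicted height. I release it and retreat.

```bash
python3 - <<'E'
from act import *
from h import *
gripper_open(); pr("open")
move_l(R["red"]+.10*nr,.12); pr("back")
move_to(G["blue"]+.10*ne+.06*Z,qe); move_l(G["blue"]+.075*ne,.2); pr("pre")
for n in("top","wrist"):
    im=get_image(n);cv2.imwrite(f"pics/{n}5.png",im["frame"]);print(n);show(lids(im))
E
```

```text
open t 12.22 p [0.533  0.1571 0.1111] F [ 0.5  0.2 -0.9] gap 0.0882
back t 13.21 p [0.5155 0.1538 0.2095] F [ 0.1 -0.3 -0.7] gap 0.0875
pre t 15.35 p [ 0.5795 -0.2639  0.1418] F [-0.1  0.   0.1] gap 0.0881
top
red [226. 248.] ctr [0.4509 0.1408 0.138 ] n [-0.17  -0.03   0.985] tilt 9.9 L [0.97  0.169 0.173] yaw 9.86 [ 52.1 219.1] 0.0018 2036
blue [178. 282.] ctr [0.3753 0.2539 0.1287] n [-0.173 -0.018  0.985] tilt 10.0 L [0.969 0.178 0.173] yaw 10.41 [ 51.7 108.5] 0.0018 1026
wrist
blue [283. 232.] ctr [ 0.5625 -0.2653  0.1096] n [ 0.5   -0.004  0.866] tilt 30.0 L [ 0.866 -0.007 -0.5  ] yaw -0.43 [ 50.3 108.5] 0.0007 11586
```

View pics/top5.png

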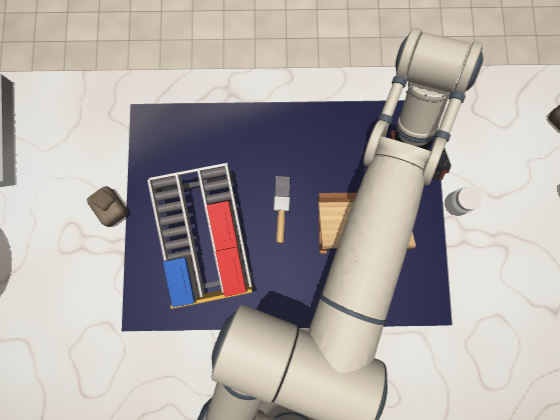

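View pics/wrist5.png

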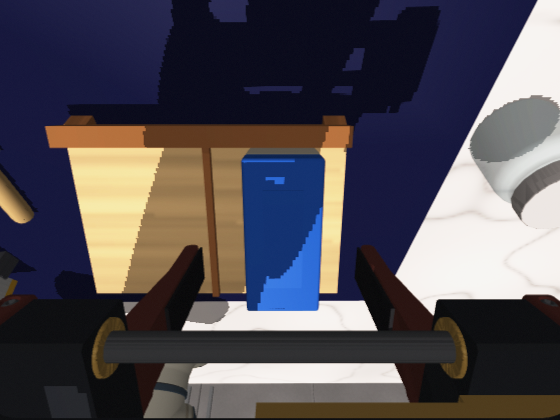

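The red boxes touch: combined lid length is 219 mm with the width still at 52 mm. The blue lid at (283,232) is centred between the fingers and the jar is clear, so I pick blue.

```bash
python3 - <<'E'
from act import *
from h import *
pick("blue")
move_to(R["blue"]+.12*Z,qr); hold(.3); pr("over")
im=get_image("wrist");cv2.imwrite("pics/w6.png",im["frame"]);show(lids(im))
E
```

```text
at t 16.53 p [ 0.5421 -0.2644  0.0758] F [0.2 0.3 0.1] gap 0.088
[ 0.5417 -0.2643  0.0752]
closed t 17.18 p [ 0.5419 -0.2645  0.0752] F [ 1.3 -1.5 -0.3] gap 0.052
up12 t 17.57 p [ 0.548  -0.2643  0.0858] F [-0.5  0.1 -3.2] gap 0.0519
lifted t 18.63 p [ 0.5565 -0.2644  0.22  ] F [ 0.4 -0.1 -3. ] gap 0.052
over t 20.9 p [0.511  0.2788 0.232 ] F [ 0.2 -0.1 -2.8] gap 0.0516
red [430. 250.] ctr [0.5184 0.1586 0.15  ] n [-0.16  -0.029  0.987] tilt 9.3 L [0.967 0.197 0.162] yaw 11.5 [57.2 84.9] 0.0009 5950
blue [279. 257.] ctr [0.5274 0.2831 0.2761] n [-0.161 -0.03   0.986] tilt 9.4 L [0.97  0.178 0.164] yaw 10.42 [51.2 61.9] 0.0006 17332
blue [279. 382.] ctr [0.4681 0.2725 0.2654] n [-0.202 -0.037  0.979] tilt 11.8 L [ 0.182 -0.983  0.001] yaw -79.51 [22.8 48.7] 0.0005 3966
```

View pics/w6.png

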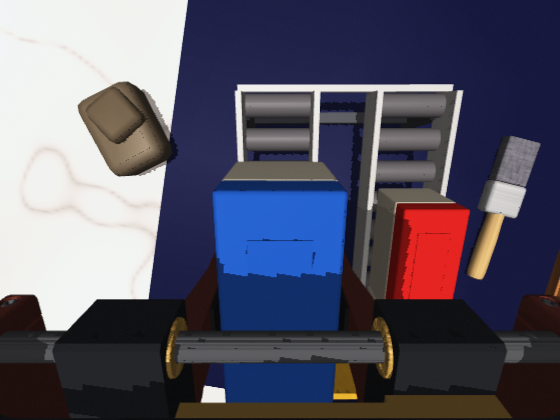

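The blue box is centred on the left lane: the guides at u≈240 and 316 centre on 278, the box on 279. I lower and release it.

```bash
python3 - <<'E'
from act import *
from h import *
place("blue")
im=get_image("scene");cv2.imwrite("pics/s7.png",cv2.resize(im["frame"][140:290,270:430],None,fx=4,fy=4))
gripper_open(); pr("open")
move_l(R["blue"]+.10*nr,.12); pr("back")
move_to([.45,-.12,.30],[0,1,0,0]); hold(.5); pr("clear")
for n in("top","scene"):
    im=get_image(n);cv2.imwrite(f"pics/{n}8.png",im["frame"]);print(n);show(lids(im))
E
```

```text
near t 22.38 p [0.5097 0.2792 0.1209] F [ 0.4  0.2 -2.1] gap 0.0516
0.007 -1.03; 0.006 -0.07; 0.005 -0.66; 0.004 -0.74; 0.003 -0.66; 0.002 -0.96; 0.001 -1.86; 0.0 -0.35; -0.001 1.26; -0.002 8.25; 
contact t 25.02 p [0.5116 0.2795 0.1117] F [-1.5 -1.   4.6] gap 0.0519
open t 25.8 p [0.511  0.2793 0.1101] F [-0.6 -0.1  0. ] gap 0.0878
back t 26.8 p [0.4933 0.2759 0.2094] F [ 0.3 -0.1  0. ] gap 0.088
clear t 28.81 p [ 0.45   -0.1198  0.3   ] F [-0.   0.2 -0. ] gap 0.0879
top
red [226. 248.] ctr [0.4509 0.1408 0.138 ] n [-0.171 -0.03   0.985] tilt 10.0 L [0.97  0.168 0.173] yaw 9.85 [ 52.1 219.2] 0.0018 2043
blue [174. 259.] ctr [0.4286 0.2634 0.1381] n [-0.172 -0.025  0.985] tilt 10.0 L [0.97  0.17  0.174] yaw 9.96 [ 52.1 218.5] 0.0018 2071
scene
red [327. 196.] ctr [0.4644 0.1457 0.1418] n [-0.168 -0.028  0.985] tilt 9.8 L [0.974 0.152 0.17 ] yaw 8.9 [ 56.3 243.7] 0.0016 719
blue [367. 191.] ctr [0.4417 0.2677 0.142 ] n [-0.169 -0.025  0.985] tilt 9.8 L [0.976 0.137 0.171] yaw 8.01 [ 57.8 244.5] 0.0016 688
```

View pics/top8.png

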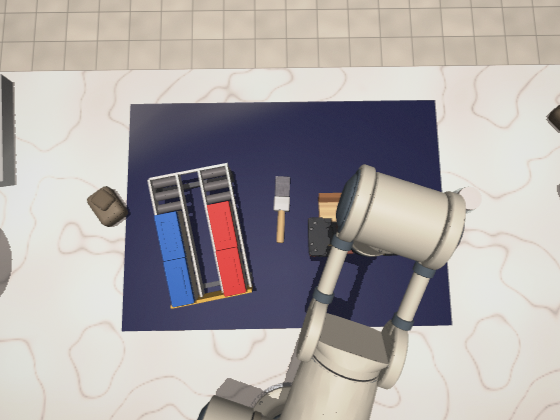

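View pics/scene8.png

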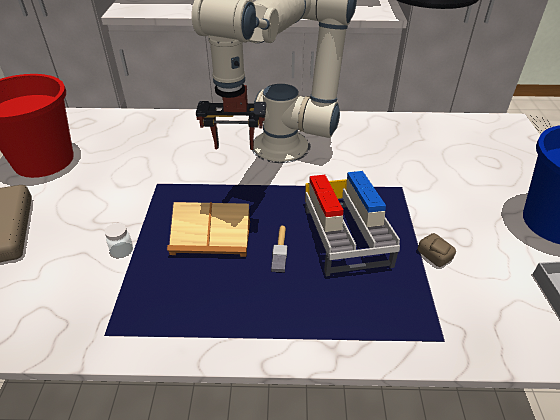

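Both lanes now hold two touching boxes of one colour: red at (226,248) and blue at (174,259) in the top view. The brush, stone and jar have not moved, and the arm is clear, so I hand in.

```bash
python3 - <<'E'
from bench import *
job_done()
E
```

```text
the job is handed in; nothing more can be done
```

The job is handed in. Each waiting box was gripped square to its lid and lowered onto its colour's lane until contact was felt (peak about 8 N). When released, each rolled down against the box already at the stop. The last reading before hand-in was 28.8 s of the 64 s allowed.

- **Final positions:** In the top view, each lane's two lids form one continuous strip. Red measures 219.2 mm long by 52.1 mm wide, blue 218.5 by 52.1 mm, and both tilt 10.0°. Two touching boxes should measure 220 mm. In that view the low ends still sit at the yellow stop.
- **Bystanders:** The brush, the stone and the jar look unmoved in the pictures. I judged this by eye and did not measure it.
- **Disagreement:** The scene camera gave longer strips (about 244 mm) and heights about 4 mm greater. It probably also sees the lids' end rims, so I relied on the top view there.

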